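Line up the cups in the wash tray and close its keeper bar

ROBOT

A 7-joint arm with a two-finger parallel gripper is mounted at the origin on a cart in front of the work surface, level with it; the furniture and walls round the work are solid. World frame = base frame: x ahead of the robot, y to its left, z up, the work surface at z = 0. Lengths are in m, angles in degrees, forces in N, time in s.
With the tool pointing down it reaches from about 0.425 to 0.925 m from the base axis. Payload 6.8 kg.
Tool frame: the origin (TCP) lies midway between the tips of the shut fingers; the grasp point (between the pads) lies 19 mm behind it; z points along the fingers, y is the line along which they close (so a half turn about z gives the same grasp; the last joint's range is limited). The gripper opens to 85 mm and grips with 20 to 120 N. Pads are 22 mm wide; open, the fingers measure 114 mm over their backs; the gripper's body (76 mm by 85 mm) begins 54 mm behind the grasp point. The pads swing forward as they close: fully open they stand 13 mm farther back than shut.
Start: joints at [66.056, 27.33, 1.283, 89.118, -0.659, 63.558, -4.761], TCP at [0.206, -0.643, 0.197] pointing down, gripper open.
Joint ranges: [-169.35, 169.35], [-19.33, 120.38], [-80.79, 83.38], [13.8, 139.57], [-78.32, 258.32], [9.67, 109.79], [-169.56, 169.56]. Speed limits (degrees/s): [136.94, 136.94, 180, 180, 180, 180, 180].

INTERFACE

Orientations are given as a 3x3 rotation matrix whose columns are the frame's x, y, z axes.
In Python, from rig import robot, imaging gives the robot as it stands.
- The arm moves only by the tool servo_tool, never from a script. Its argument "increments" is a list of rows, each an object of numbers: "wx", "wy", "wz": the turn, a rotation vector about the tool's x, y, z in units of 6 degrees (1.0 is 6 degrees); "dx", "dy", "dz": the shift along the tool's x, y, z in units of 25 mm (1.0 is 25 mm); "hand": the finger opening in mm, from 0 to 85.4. A call has 1 to 20 rows; each row is the pose to reach, as a shift and turn from the pose commanded when the call began, along the tool's axes at that moment; what a row does not reach only later rows make up. A row lasts 1/10 s, in which the tool goes at most 50 mm and 8.59 degrees, less where a joint would pass 70% of its speed; a pose out of reach is approached as far as the arm can. A call with a gripper value outside its range is refused whole. The fingers move at their own pace and stop on an object; "squeeze" is the grip in N (left out, the last holds). Time passes only in rows, so rows that repeat a pose let the fingers close. It gives the time, the measured TCP pose, the force, the opening and the grip force at its end, in the units of the state.
- robot.get_obs(): the state, without advancing time (a new reading comes with each control period).
- imaging.get_image(name): name is "side" or "top" or "wrist"; returns (picture, depth): 420x560x3 uint8, blue, green, red; 420x560 float32, m along the optical axis (not along the pixel's ray), 0 where there is no reading.
- imaging.camera_params(name): a dict with "fx", "fy", "cx", "cy" (pixels), "origin" and "rotation" of the camera in the world; the wrist camera has in their place "T_tool_cam" (4x4, takes a point from camera to tool coordinates, whose origin is the TCP and whose axes are the flange's). Camera axes: x right, y down, z forward; pixel columns grow to the right and rows downward; lengths in m; the calibration is good to about 2 mm. The wrist camera is an equidistant fisheye: a pixel r from the principal point sees the ray r / f radians off the axis. A picture is of the moment at which its call begins: read the wrist's pose just before it. camera_params takes no time and is no camera call.
- robot.hand_in(): hands the job in; it is judged then, once.
The state is a dict: "time": time; "joints": joint angles; "joint_vel": joint speeds; "joint_efforts": joint torques, N m; "position": TCP position; "tool_rot": TCP orientation; "ft_force": force on the tool from outside, world axes, zero at the start; "ft_torque": the same for the moment, N m; "gripper_width": opening from 0.0 (shut) to 1.0 (fully open); "grasp_force": force on a finger pad.
Only numpy, scipy, OpenCV 4.12 (cv2) and the standard library are available. Lean on these libraries where they do the work, as an engineer would, in place of code of your own. Each camera call takes 0.05 s, during which the arm holds its last target. There are 200 camera calls.

TASK

The three cups were set down loosely in the front of the wash tray. Without lifting them, nudge each one straight back until it is fully home against the back rail, one cup to a bay, so that they stand in an even row with their handles pointing straight out to the open front. Then swing the tray's keeper bar over the row and press it fully down in front of the cups, let go, and leave the other things on the worktop where they are.

Things in the scene. Friction and masses are not known exactly. Their poses are not given: they have to be found in the camera images.
- cup_tray: stainless wire tray, fixed. Origin at worktop level under the middle bay; x to the tray's back, -x to its open front (toward the robot), y along the row to the left. 360 mm wide (y +-180); front rim at x = -168 mm, 17 mm high; back rail, face at x = +45.5 mm, 45 mm high; side rails 45 mm high, 17 mm in front of x = -75 mm. Floor of rods 12 mm above the worktop (other heights too are above it).
- bay_left (a point): tray frame (0, 110, 12) mm: place of the body's axis, on the floor, for a cup fully home (touching the back rail) in the left bay
- bay_middle (a point): the same for the middle bay, tray frame (0, 0, 12) mm. Bays are open to the front, parted by four dividers of bent 6 mm wire at tray y = -165, -55, 55, 165 mm that run from the back rail to x = -24 mm, 45 mm high
- bay_right (a point): the same for the right bay, tray frame (0, -110, 12) mm
- keeper (a joint): angle (rad) of the keeper bar, a U of 8 mm steel rod spanning the tray, hinged on its sides about the tray's y axis, 40 mm above the worktop at tray x = 0. 0 = fully down on its stop in front of the row; 1.16 = straight up; up to 1.75 = leaning to the back. Starts at 1.4 to 1.65. Stiff hinge: about 2 N at the bar moves it, and it stays where it is left.
- keeper_mid (a point): middle of the keeper bar, on the rod's axis, 60 mm from the hinge line; moves with the bar. Fully down: tray x = -55 mm, 64 mm above the worktop, over the handles; straight up: tray x = 0, 100 mm above. The bar passes over cups that are home and strikes cups that stand well out of the row
- cup_a: white cup, upside down on its rim, one of three alike: 60 mm high, 0.2 kg; round body 89 mm across up to 40 mm height, narrower above. Handle: upright loop 14 mm wide, 2 to 42 mm above the rim, its end 69 mm from the body's axis. Origin in the rim plane, 12.5 mm from the body's axis toward the handle; z up; -y points out along the handle. Any cup may go in any bay.
- cup_b: white cup, upside down on its rim, one of three alike: 60 mm high, 0.2 kg; round body 89 mm across up to 40 mm height, narrower above. Handle: upright loop 14 mm wide, 2 to 42 mm above the rim, its end 69 mm from the body's axis. Origin in the rim plane, 12.5 mm from the body's axis toward the handle; z up; -y points out along the handle. Any cup may go in any bay.
- cup_c: white cup, upside down on its rim, one of three alike: 60 mm high, 0.2 kg; round body 89 mm across up to 40 mm height, narrower above. Handle: upright loop 14 mm wide, 2 to 42 mm above the rim, its end 69 mm from the body's axis. Origin in the rim plane, 12.5 mm from the body's axis toward the handle; z up; -y points out along the handle. Any cup may go in any bay.
- cup_a_centre (a point): point on the axis of cup_a's round body, in its rim plane (on the tray floor)
- cup_b_centre (a point): point on the axis of cup_b's round body, in its rim plane (on the tray floor)
- cup_c_centre (a point): point on the axis of cup_c's round body, in its rim plane (on the tray floor)
- milk_pitcher: bystander: steel milk pitcher, 86 x 124 x 104 mm, left of the tray; origin under its middle
- saucers: bystander: stack of white saucers, 143 mm across, 63 mm high, left of the tray; origin under its middle
- tablet_jar: bystander: white jar with a blue screw lid, 72 mm across, 86 mm high, right of the tray; origin under its middle
- tamper: bystander: coffee tamper, steel with a black knob, 58 mm across, 102 mm high, right of the tray; origin under its middle

How it is judged (in metres and radians):
On the way:
1. all three cups stand home in the three bays, handles to the front, with the keeper bar not yet down (((horizontal distance between cup_a_centre and bay_left below 0.014 m and angle between the y axis of cup_a and the x axis of cup_tray, either way round below 0.4 rad) or (horizontal distance between cup_b_centre and bay_left below 0.014 m and angle between the y axis of cup_b and the x axis of cup_tray, either way round below 0.4 rad) or (horizontal distance between cup_c_centre and bay_left below 0.014 m and angle between the y axis of cup_c and the x axis of cup_tray, either way round below 0.4 rad)) and ((horizontal distance between cup_a_centre and bay_middle below 0.014 m and angle between the y axis of cup_a and the x axis of cup_tray, either way round below 0.4 rad) or (horizontal distance between cup_b_centre and bay_middle below 0.014 m and angle between the y axis of cup_b and the x axis of cup_tray, either way round below 0.4 rad) or (horizontal distance between cup_c_centre and bay_middle below 0.014 m and angle between the y axis of cup_c and the x axis of cup_tray, either way round below 0.4 rad)) and ((horizontal distance between cup_a_centre and bay_right below 0.014 m and angle between the y axis of cup_a and the x axis of cup_tray, either way round below 0.4 rad) or (horizontal distance between cup_b_centre and bay_right below 0.014 m and angle between the y axis of cup_b and the x axis of cup_tray, either way round below 0.4 rad) or (horizontal distance between cup_c_centre and bay_right below 0.014 m and angle between the y axis of cup_c and the x axis of cup_tray, either way round below 0.4 rad)) and angle between each of cup_a, cup_b, cup_c's own z axis and vertical below 0.06 rad and value of joint keeper above 0.5 rad), for 0.2 s.
At the end, for the whole second after the job is handed in: In each of the three bays stands one cup, its body's axis within 14 mm of the bay's place and its handle within 0.4 rad of straight out to the front; the cups stand flat and at rest, and the keeper bar is down (hinge under 0.08 rad) (((horizontal distance between cup_a_centre and bay_left below 0.014 m and angle between the y axis of cup_a and the x axis of cup_tray, either way round below 0.4 rad) or (horizontal distance between cup_b_centre and bay_left below 0.014 m and angle between the y axis of cup_b and the x axis of cup_tray, either way round below 0.4 rad) or (horizontal distance between cup_c_centre and bay_left below 0.014 m and angle between the y axis of cup_c and the x axis of cup_tray, either way round below 0.4 rad)) and ((horizontal distance between cup_a_centre and bay_middle below 0.014 m and angle between the y axis of cup_a and the x axis of cup_tray, either way round below 0.4 rad) or (horizontal distance between cup_b_centre and bay_middle below 0.014 m and angle between the y axis of cup_b and the x axis of cup_tray, either way round below 0.4 rad) or (horizontal distance between cup_c_centre and bay_middle below 0.014 m and angle between the y axis of cup_c and the x axis of cup_tray, either way round below 0.4 rad)) and ((horizontal distance between cup_a_centre and bay_right below 0.014 m and angle between the y axis of cup_a and the x axis of cup_tray, either way round below 0.4 rad) or (horizontal distance between cup_b_centre and bay_right below 0.014 m and angle between the y axis of cup_b and the x axis of cup_tray, either way round below 0.4 rad) or (horizontal distance between cup_c_centre and bay_right below 0.014 m and angle between the y axis of cup_c and the x axis of cup_tray, either way round below 0.4 rad)) and angle between each of cup_a, cup_b, cup_c's own z axis and vertical below 0.06 rad and linear speed of each of cup_a, cup_b, cup_c below 0.02 m/s and value of joint keeper below 0.08 rad); the robot touches nothing.
It fails at once if a cup is lifted off the tray floor or tipped (height (world z) of any of cup_a_centre, cup_b_centre, cup_c_centre above 0.03 m or angle between any of cup_a, cup_b, cup_c's own z axis and vertical above 0.4 rad).
It fails at once if a bystander is shifted or knocked over (distance of any of milk_pitcher, saucers, tablet_jar, tamper from where it was at the start of the episode above 0.03 m).
It also fails if it takes over 61 s, if anything falls off the work surface, if the arm or the gripper's body presses on something with over 40 N, if the wrist force passes 120 N, or if a joint passes its speed limit or range.

## Working session

There is one attempt and no reset: what is moved stays moved. The work goes in short steps, Python scripts to look and compute and a tool call to move; the robot and the scene stay as the last step left them, time stands still between calls to the robot, and variables do not carry over. Pictures are saved under pics/ and viewed, at most 10 in all, crops included, and the job is handed in when it is done.

Besides the shell and the picture viewer there is one more tool, called after ">>>" as name(argument=value, ...), one argument or row to a line, values as JSON. servo_tool: Moves the arm, as the interface text tells. Its arguments: {"type":"object","properties":{"increments":{"type":"array","items":{"type":"object","properties":{"wx":{"type":"number"},"wy":{"type":"number"},"wz":{"type":"number"},"dx":{"type":"number"},"dy":{"type":"number"},"dz":{"type":"number"},"hand":{"type":"number"}}}},"squeeze":{"type":"number"}},"required":["increments"]}

```bash
mkdir -p pics
cat > h.py <<'E'
import numpy as np, cv2
from rig import robot, imaging
def snap(cam,name):
    im,d=imaging.get_image(cam); cv2.imwrite(f'pics/{name}.png',im); np.save(f'pics/{name}.npy',d); return im,d
def pts(cam,d):
    p=imaging.camera_params(cam); h,w=d.shape
    u,v=np.meshgrid(np.arange(w),np.arange(h))
    c=np.stack([(u-p['cx'])/p['fx']*d,(v-p['cy'])/p['fy']*d,d],-1)
    P=c@np.array(p['rotation']).T+np.array(p['origin']); P[d==0]=np.nan; return P
E
python3 - <<'E'
from h import *
o=robot.get_obs(); print(o['time'],o['position'],np.round(o['tool_rot'],3))
a,d=snap('top','top0'); b,d2=snap('side','side0')
for c in('top','side'):
    p=imaging.camera_params(c);print(c,p['fx'],p['cx'],p['cy'],np.round(p['origin'],3),np.round(p['rotation'],3).tolist())
print(imaging.camera_params('wrist'))
E
```

```text
0.0 [ 0.20555972 -0.64223737  0.19591655] [[ 0.952  0.305 -0.001]
 [ 0.305 -0.952  0.002]
 [-0.    -0.002 -1.   ]]
top 433.2926732009565 275.4326874894655 215.19273492174108 [ 0.488 -0.012  1.295] [[0.025, -0.998, 0.065], [-0.999, -0.024, 0.021], [-0.02, -0.065, -0.998]]
side 427.6095058143224 280.9460837254632 206.89888668417166 [ 0.581 -0.833  0.644] [[1.0, -0.011, -0.005], [-0.002, -0.573, 0.819], [-0.012, -0.819, -0.573]]
{'fx': 325.19226210127806, 'fy': 325.19226210127806, 'cx': 282.4944042425984, 'cy': 207.07591371060002, 'T_tool_cam': array([[-1.06225548e-04, -9.50425146e-01, -3.10953422e-01,
         7.96142523e-02],
       [ 9.99999992e-01, -1.20739223e-04,  2.74254781e-05,
        -1.07701696e-03],
       [-6.36101386e-05, -3.10953417e-01,  9.50425151e-01,
        -1.75961780e-01],
       [ 0.00000000e+00,  0.00000000e+00,  0.00000000e+00,
         1.00000000e+00]])}
```

View pics/top0.png

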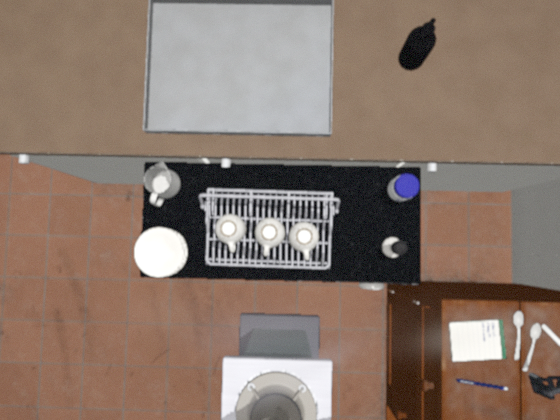

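View pics/side0.png

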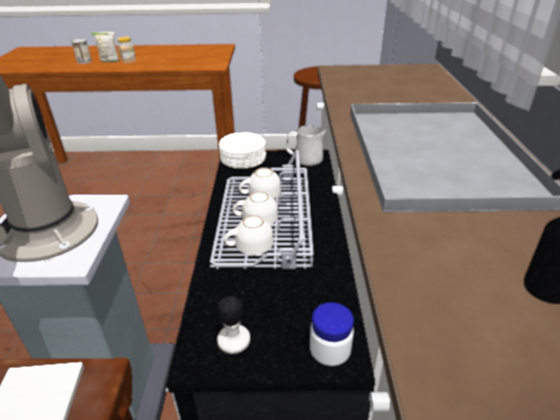

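The top view shows the tray at columns 205–338, rows 188–268, with cups at about (229,230), (269,233) and (304,238). Their handles point down the image, toward the robot. The side view confirms that the keeper is leaning back.

Run:
```python
from h import *
im=cv2.imread('pics/top0.png'); d=np.load('pics/top0.npy')
cv2.imwrite('pics/top0c.png',cv2.resize(im[178:278,195:350],None,fx=5,fy=5,interpolation=cv2.INTER_CUBIC))
P=pts('top',d)
Z=P[...,2]
for (u,v) in [(229,228),(269,231),(304,236)]:
    w=P[v-22:v+30,u-20:u+20].reshape(-1,3)
    t=w[w[:,2]>0.060]; print('top',len(t),t.mean(0).round(4),w[:,2].max() if len(w) else 0)
    m=w[(w[:,2]>0.030)&(w[:,2]<0.056)]; print('mid',len(m),m.mean(0).round(4), m.min(0).round(3),m.max(0).round(3))
```

```text
top 440 [0.527  0.1462 0.0681] nan
mid 232 [0.5204 0.1418 0.0477] [0.46  0.105 0.031] [0.592 0.2   0.056]
top 432 [0.5191 0.0307 0.0679] nan
mid 246 [0.5174 0.031  0.047 ] [ 0.453 -0.022  0.03 ] [0.588 0.092 0.056]
top 446 [ 0.5093 -0.0677  0.0681] nan
mid 215 [ 0.5026 -0.0628  0.0477] [ 0.442 -0.11   0.031] [ 0.574 -0.011  0.056]
```

View pics/top0c.png

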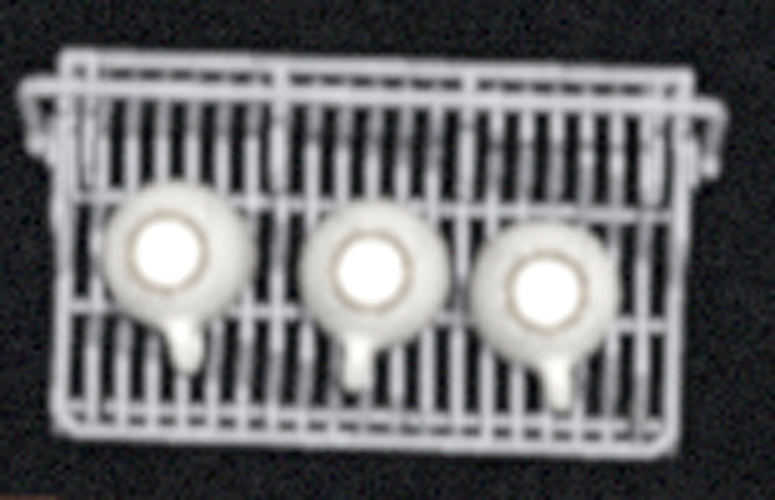

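```bash
cat >> h.py <<'E'
def bp(cam,u,v,z):
    p=imaging.camera_params(cam); r=np.array(p['rotation'])@np.array([(u-p['cx'])/p['fx'],(v-p['cy'])/p['fy'],1]); o=np.array(p['origin'])
    return o+r*(z-o[2])/r[2]
E
python3 - <<'E'
from h import *
C=lambda x,y,z:bp('top',195+x/5-.4,178+y/5-.4,z)[:2].round(4)
for n,x,y,z in [('BL',63,57,.045),('BR',692,78,.045),('FL',56,432,.017),('FR',672,450,.017),('D55b',280,72,.045),('D-55b',468,82,.045),('D-165b',655,90,.045),('D-165f',652,200,.045),('D55f',280,190,.045),
 ('keepL',25,88,.1),('keepR',722,108,.1),('cA',168,252,.072),('cB',371,272,.072),('cC',547,291,.072),('hA',192,372,.05),('hB',353,390,.05),('hC',561,407,.05)]:
    print(n,C(x,y,z))
im=cv2.imread('pics/top0.png'); P=pts('top',np.load('pics/top0.npy'))
d=P[...,2]
# rail/ keeper points
sel=(P[...,0]>.45)&(P[...,0]<.72)&(P[...,1]>-.2)&(P[...,1]<.28)&(d>.08)&(d<.13)
q=P[sel]; print('keeper',len(q),q.mean(0).round(3)); 
if len(q)>5: print(np.polyfit(q[:,1],q[:,0],1),q[:,1].min(),q[:,1].max(),np.median(q[:,2]))
E
```

```text
BL [0.6408 0.2154]
BR [ 0.6368 -0.1502]
FL [0.4221 0.2168]
FR [ 0.421  -0.1452]
D55b [0.6349 0.0886]
D-55b [ 0.6315 -0.0207]
D-165b [ 0.6293 -0.129 ]
D-165f [ 0.5655 -0.1283]
D55f [0.5662 0.0866]
keepL [0.6162 0.226 ]
keepR [ 0.6139 -0.1609]
cA [0.5279 0.1469]
cB [0.5194 0.0317]
cC [ 0.5111 -0.0677]
hA [0.4601 0.1338]
hB [0.4521 0.0411]
hC [ 0.4455 -0.0781]
keeper 723 [0.659 0.034 0.106]
[0.01879344 0.65814145] -0.19951193172541865 0.277588273381977 0.1004833313969975
```

>>> servo_tool(
  increments=[
    {"dx": 12.85,"dy": -8.14,"wz": 3.05,"hand": 60},
    {"dx": 12.85,"dy": -8.14,"wz": 3.05,"hand": 60},
    {"dx": 12.85,"dy": -8.14,"wz": 3.05,"hand": 60},
    {"dx": 12.85,"dy": -8.14,"wz": 3.05,"hand": 60},
    {"dx": 12.85,"dy": -8.14,"wz": 3.05,"hand": 60},
    {"dx": 12.85,"dy": -8.14,"wz": 3.05,"hand": 60},
    {"dx": 12.85,"dy": -8.14,"wz": 3.05,"hand": 60},
    {"dx": 12.85,"dy": -8.14,"wz": 3.05,"hand": 60},
    {"dx": 16.35,"dy": -18.87,"dz": 1.84,"wz": 3.05,"hand": 60},
    {"dx": 16.35,"dy": -18.87,"dz": 1.84,"wz": 3.05,"hand": 60},
    {"dx": 16.35,"dy": -18.87,"dz": 1.84,"wz": 3.05,"hand": 60},
    {"dx": 16.35,"dy": -18.87,"dz": 1.84,"wz": 3.05,"hand": 60},
    {"dx": 16.35,"dy": -18.87,"dz": 1.84,"wz": 3.05,"hand": 60},
    {"dx": 16.35,"dy": -18.87,"dz": 1.84,"wz": 3.05,"hand": 60},
    {"dx": 16.35,"dy": -18.87,"dz": 1.84,"wz": 3.05,"hand": 60},
    {"dx": 16.35,"dy": -18.87,"dz": 1.84,"wz": 3.05,"hand": 60},
    {"dx": 16.35,"dy": -18.87,"dz": 1.84,"wz": 3.05,"hand": 60},
  ],
)

```text
validation failed for argument at $.in...
```

Run:
```python
from h import *
o=robot.get_obs(); print(o['time'],o['position'],np.round(o['tool_rot'],3).tolist(),o['gripper_width'],o['ft_force'])
snap('wrist','w1')
```

```text
0.1 [ 0.20558836 -0.64229985  0.19601505] [[0.952, 0.305, -0.001], [0.305, -0.952, 0.002], [-0.0, -0.002, -1.0]] 0.995916529697719 [-0.57339076  0.34796294 -0.28818284]
```

View pics/w1.png

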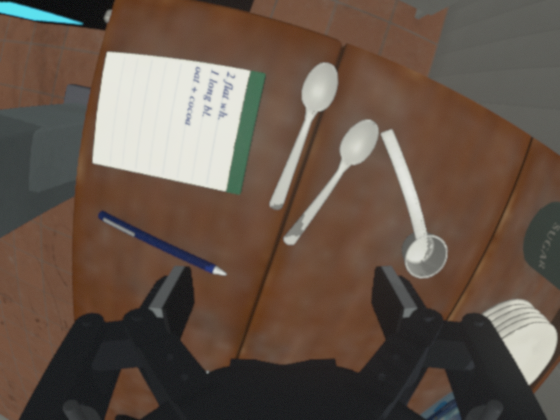

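The move was refused, so the wrist picture shows only the side table, with the fingers at about (180,290) and (390,290). I'll try fuller rows.

>>> servo_tool(
  increments=[
    {"dx": 2.0,"dy": -1.2,"dz": 0,"wx": 0,"wy": 0,"wz": 1.0,"hand": 60},
    {"dx": 4.0,"dy": -2.4,"dz": 0,"wx": 0,"wy": 0,"wz": 2.0,"hand": 60},
  ],
)

```text
time: 0.35
position: [0.2708, -0.5676, 0.1963]
tool_rot: [[0.996, 0.092, -0.001], [0.092, -0.996, 0.0], [-0.001, -0.0, -1.0]]
ft_force: [2.3, 0.6, 0.2]
gripper_width: 0.708
grasp_force: 0.0
```

>>> servo_tool(
  increments=[
    {"dx": 1.3,"dy": -1.4,"dz": 0,"wx": 0,"wy": 0,"wz": 1.05,"hand": 60},
    {"dx": 2.6,"dy": -2.8,"dz": 0,"wx": 0,"wy": 0,"wz": 1.05,"hand": 60},
    {"dx": 3.9,"dy": -4.2,"dz": 0,"wx": 0,"wy": 0,"wz": 1.05,"hand": 60},
    {"dx": 5.2,"dy": -5.6,"dz": 0,"wx": 0,"wy": 0,"wz": 1.05,"hand": 60},
    {"dx": 6.5,"dy": -7.0,"dz": 0,"wx": 0,"wy": 0,"wz": 1.05,"hand": 60},
    {"dx": 7.6,"dy": -8.3,"dz": 0,"wx": 0,"wy": 0,"wz": 1.05,"hand": 60},
  ],
)

```text
time: 0.95
position: [0.4414, -0.3399, 0.1969]
tool_rot: [[1.0, -0.008, 0.0], [-0.008, -1.0, 0.0], [0.0, -0.0, -1.0]]
ft_force: [1.2, 0.2, -0.4]
gripper_width: 0.705
grasp_force: 0.0
```

>>> servo_tool(
  increments=[
    {"dx": 0,"dy": -1.8,"dz": 0,"wx": 0,"wy": 0,"wz": 0,"hand": 60},
    {"dx": 0,"dy": -3.6,"dz": 0,"wx": 0,"wy": 0,"wz": 0,"hand": 60},
    {"dx": -0.05,"dy": -5.4,"dz": 0.5,"wx": 0,"wy": 0,"wz": 0,"hand": 60},
    {"dx": -0.05,"dy": -7.2,"dz": 1.2,"wx": 0,"wy": 0,"wz": 0,"hand": 60},
    {"dx": -0.1,"dy": -9.0,"dz": 1.9,"wx": 0,"wy": 0,"wz": 0,"hand": 60},
    {"dx": -0.1,"dy": -10.44,"dz": 2.64,"wx": 0,"wy": 0,"wz": 0,"hand": 60},
    {"dx": -0.1,"dy": -10.44,"dz": 2.64,"wx": 0,"wy": 0,"wz": 0,"hand": 60},
    {"dx": -0.1,"dy": -10.44,"dz": 2.64,"wx": 0,"wy": 0,"wz": 0,"hand": 60},
  ],
)

```text
time: 1.75
position: [0.4397, -0.0808, 0.1306]
tool_rot: [[1.0, -0.008, -0.001], [-0.008, -1.0, -0.0], [-0.001, 0.0, -1.0]]
ft_force: [-0.0, -0.6, -0.1]
gripper_width: 0.704
grasp_force: 0.0
```

Run:
```python
from h import *
o=robot.get_obs(); print(o['time'],o['position'],np.round(o['tool_rot'],3).tolist(),o['gripper_width'],o['ft_force'])
snap('wrist','w2')
```

```text
1.75 [ 0.43973869 -0.08076364  0.13062846] [[1.0, -0.008, -0.001], [-0.008, -1.0, -0.0], [-0.001, 0.0, -1.0]] 0.7044354859872937 [-0.02470494 -0.60459326 -0.11261051]
```

View pics/w2.png

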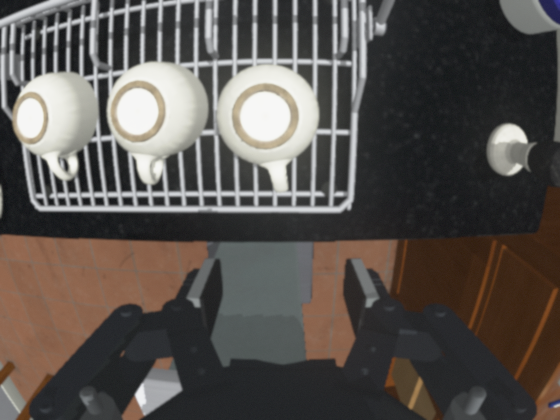

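The wrist view shows the right cup's base ring at (265,116) with its handle end at (280,188), the middle cup at (137,111) and the left cup at (30,118). The move was measured from the pose actually reached, so I'll use measured poses as the base.

```bash
cat >> h.py <<'E'
def wbp(o,u,v,z):
    p=imaging.camera_params('wrist'); a=np.array([u-p['cx'],v-p['cy']]); r=np.hypot(*a); t=r/p['fx']
    c=np.array([*(a/r*np.sin(t)),np.cos(t)]); T=p['T_tool_cam']; R=np.array(o['tool_rot'])
    org=np.array(o['position'])+R@T[:3,3]; q=R@T[:3,:3]@c
    return (org+q*(z-org[2])/q[2])[:2].round(4)
E
python3 - <<'E'
from h import *
o=robot.get_obs()
for n,u,v,z in [('C',265,116,.072),('hC',280,188,.054),('B',137,111,.072),('hB',152,182,.05),('A',31,118,.072),('FR',350,208,.017),('FL',36,207,.017),('D-55f',211,48,.045),('D-165f',343,50,.045),('D55f',97,65,.045)]: print(n,wbp(o,u,v,z))
E
```

```text
C [ 0.5112 -0.0692]
hC [ 0.4529 -0.0791]
B [0.5206 0.029 ]
hB [0.4592 0.0308]
A [0.5282 0.1419]
FR [ 0.423  -0.1451]
FL [0.4276 0.2079]
D-55f [ 0.5679 -0.0252]
D-165f [ 0.5646 -0.1303]
D55f [0.5667 0.0808]
```

>>> servo_tool(
  increments=[
    {"dx": 0.4,"dy": -0.35,"dz": 1.0,"wx": 0,"wy": 0,"wz": 0,"hand": 60},
    {"dx": 0.4,"dy": -0.35,"dz": 2.2,"wx": 0,"wy": 0,"wz": 0,"hand": 60},
    {"dx": 0.4,"dy": -0.35,"dz": 3.4,"wx": 0,"wy": 0,"wz": 0,"hand": 60},
    {"dx": 0.4,"dy": -0.35,"dz": 4.0,"wx": 0,"wy": 0,"wz": 0,"hand": 60},
    {"dx": 0.4,"dy": -0.35,"dz": 4.0,"wx": 0,"wy": 0,"wz": 0,"hand": 28},
    {"dx": 0.4,"dy": -0.35,"dz": 4.0,"wx": 0,"wy": 0,"wz": 0,"hand": 28},
    {"dx": 0.4,"dy": -0.35,"dz": 4.0,"wx": 0,"wy": 0,"wz": 0,"hand": 28},
    {"dx": 0.4,"dy": -0.35,"dz": 4.0,"wx": 0,"wy": 0,"wz": 0,"hand": 28},
  ],
  squeeze=20,
)

```text
time: 2.6
position: [0.4511, -0.0731, 0.032]
tool_rot: [[1.0, -0.01, 0.002], [-0.01, -1.0, -0.0], [0.002, 0.0, -1.0]]
ft_force: [-0.3, -0.6, -0.4]
gripper_width: 0.326
grasp_force: 0.0
```

>>> servo_tool(
  increments=[
    {"dx": 0.4,"dy": 0,"dz": 0,"wx": 0,"wy": 0,"wz": 0,"hand": 28},
    {"dx": 0.8,"dy": 0.03,"dz": 0,"wx": 0,"wy": 0,"wz": 0,"hand": 28},
    {"dx": 1.2,"dy": 0.06,"dz": 0,"wx": 0,"wy": 0,"wz": 0,"hand": 28},
    {"dx": 1.6,"dy": 0.09,"dz": 0,"wx": 0,"wy": 0,"wz": 0,"hand": 28},
    {"dx": 1.9,"dy": 0.1,"dz": 0,"wx": 0,"wy": 0,"wz": 0,"hand": 28},
    {"dx": 2.2,"dy": 0.1,"dz": 0,"wx": 0,"wy": 0,"wz": 0,"hand": 28},
    {"dx": 2.5,"dy": 0.1,"dz": 0,"wx": 0,"wy": 0,"wz": 0,"hand": 28},
    {"dx": 2.8,"dy": 0.1,"dz": 0,"wx": 0,"wy": 0,"wz": 0,"hand": 28},
    {"dx": 3.0,"dy": 0.1,"dz": 0,"wx": 0,"wy": 0,"wz": 0,"hand": 28},
    {"dx": 3.1,"dy": 0.1,"dz": 0,"wx": 0,"wy": 0,"wz": 0,"hand": 28},
    {"dx": 3.15,"dy": 0.1,"dz": 0,"wx": 0,"wy": 0,"wz": 0,"hand": 28},
  ],
)

```text
time: 3.7
position: [0.5286, -0.0758, 0.0308]
tool_rot: [[1.0, -0.009, -0.002], [-0.009, -1.0, -0.0], [-0.002, 0.0, -1.0]]
ft_force: [-4.5, -0.2, 5.4]
gripper_width: 0.327
grasp_force: 3.8
```

Run:
```python
from h import *
a,d=snap('wrist','w3'); b,_=snap('side','s3'); c,_=snap('top','t3')
o=robot.get_obs(); print(o['position'])
S=cv2.resize(b[150:280,190:340],(400,347)); T=cv2.resize(c[175:275,195:350],(400,258))
w=np.zeros((605,800,3),np.uint8)[:600]
w[:347,:400]=S; w[:258,400:]=T; w[258+0:558,400:]=cv2.resize(a,(400,300)); cv2.imwrite('pics/m3.png',w)
```

```text
[ 0.52865884 -0.07581744  0.03086452]
```

View pics/m3.png

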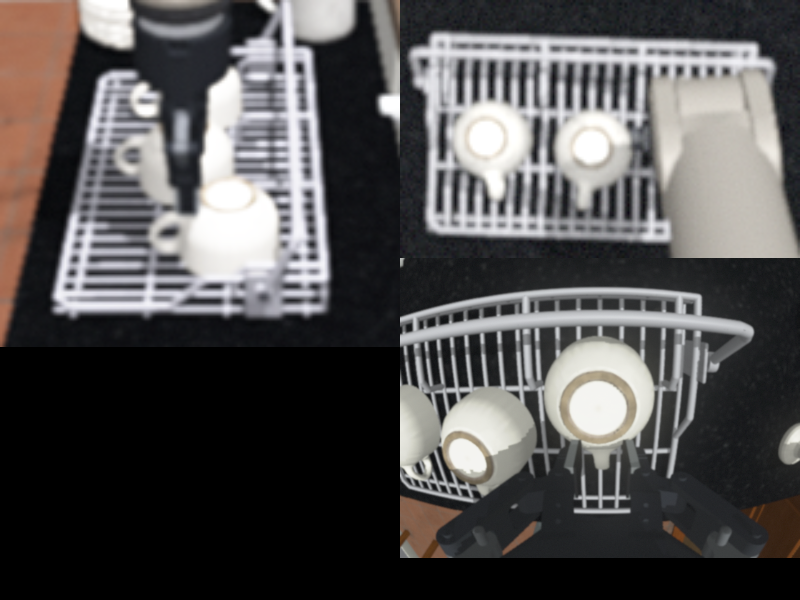

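The wrist panel shows the right cup cradled symmetrically, handle straight between the fingers, with its base ring at about (277,209) in full-size pixels. It isn't yet at the rail.

Run:
```python
from h import *
o=robot.get_obs(); print(wbp(o,277,209,.072),wbp(o,277,285,.054))
```

```text
[ 0.563  -0.0728] [ 0.5131 -0.0717]
```

>>> servo_tool(
  increments=[
    {"dx": 0.1,"dy": 0,"dz": 0,"wx": 0,"wy": 0,"wz": 0,"hand": 28},
    {"dx": 0.2,"dy": 0,"dz": 0,"wx": 0,"wy": 0,"wz": 0,"hand": 28},
    {"dx": 0.2,"dy": 0,"dz": 0,"wx": 0,"wy": 0,"wz": 0,"hand": 28},
  ],
)

```text
time: 4.15
position: [0.5338, -0.0758, 0.0309]
tool_rot: [[1.0, -0.009, -0.001], [-0.009, -1.0, -0.0], [-0.001, 0.0, -1.0]]
ft_force: [-3.1, 0.5, 4.4]
gripper_width: 0.327
grasp_force: 2.8
```

>>> servo_tool(
  increments=[
    {"dx": 0.1,"dy": 0,"dz": 0,"wx": 0,"wy": 0,"wz": 0,"hand": 28},
    {"dx": 0.2,"dy": 0,"dz": 0,"wx": 0,"wy": 0,"wz": 0,"hand": 28},
    {"dx": 0.2,"dy": 0,"dz": 0,"wx": 0,"wy": 0,"wz": 0,"hand": 28},
  ],
)

```text
time: 4.45
position: [0.5389, -0.0759, 0.0309]
tool_rot: [[1.0, -0.01, -0.001], [-0.01, -1.0, -0.0], [-0.001, 0.0, -1.0]]
ft_force: [-3.3, 0.1, 4.8]
gripper_width: 0.325
grasp_force: 2.7
```

Run:
```python
from h import *
o=robot.get_obs(); a,d=snap('wrist','w4'); b,_=snap('side','s4')
print(o['position'])
w=np.zeros((600,800,3),np.uint8)
w[:420,:560]=a; w[:208,560:]=cv2.resize(b[150:280,190:340],(240,208)); cv2.imwrite('pics/m4.png',w)
# cup base disc centre by depth: tool-frame points
g=cv2.cvtColor(a,cv2.COLOR_BGR2GRAY); m=(g>250).astype(np.uint8)
n,l,s,c=cv2.connectedComponentsWithStats(m)
for i in range(1,n):
    if s[i,4]>800: print(c[i],s[i], wbp(o,*c[i],.072))
```

```text
[ 0.53886587 -0.07593504  0.03087079]
```

View pics/m4.png

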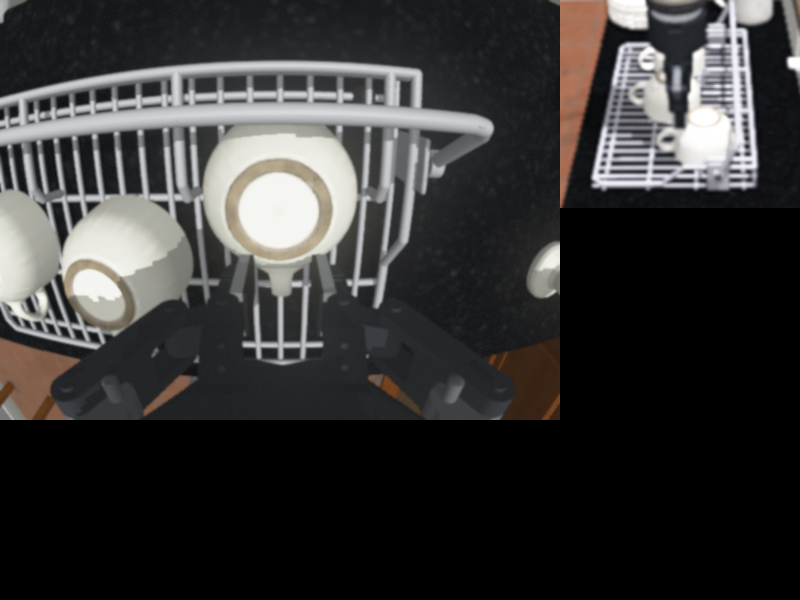

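The right cup's ring stays at (279,209), so the cup moves with the gripper at an offset of about 35 mm. It needs about 15 mm more.

>>> servo_tool(
  increments=[
    {"dx": 0.15,"dy": 0,"dz": 0,"wx": 0,"wy": 0,"wz": 0,"hand": 28},
    {"dx": 0.3,"dy": 0,"dz": 0,"wx": 0,"wy": 0,"wz": 0,"hand": 28},
    {"dx": 0.45,"dy": 0,"dz": 0,"wx": 0,"wy": 0,"wz": 0,"hand": 28},
    {"dx": 0.45,"dy": 0,"dz": 0,"wx": 0,"wy": 0,"wz": 0,"hand": 28},
  ],
)

```text
time: 4.95
position: [0.5505, -0.076, 0.0309]
tool_rot: [[1.0, -0.01, 0.0], [-0.01, -1.0, 0.0], [0.0, -0.0, -1.0]]
ft_force: [-1.9, 0.5, 3.2]
gripper_width: 0.328
grasp_force: 2.1
```

>>> servo_tool(
  increments=[
    {"dx": 0.08,"dy": 0,"dz": 0,"wx": 0,"wy": 0,"wz": 0,"hand": 28},
    {"dx": 0.08,"dy": 0,"dz": 0,"wx": 0,"wy": 0,"wz": 0,"hand": 28},
  ],
)

```text
time: 5.15
position: [0.552, -0.076, 0.0309]
tool_rot: [[1.0, -0.01, -0.001], [-0.01, -1.0, -0.0], [-0.001, 0.0, -1.0]]
ft_force: [-4.3, 0.6, 4.5]
gripper_width: 0.323
grasp_force: 2.8
```

>>> servo_tool(
  increments=[
    {"dx": 0.08,"dy": 0,"dz": 0,"wx": 0,"wy": 0,"wz": 0,"hand": 28},
    {"dx": 0.08,"dy": 0,"dz": 0,"wx": 0,"wy": 0,"wz": 0,"hand": 28},
  ],
)

```text
time: 5.35
position: [0.5539, -0.0761, 0.0309]
tool_rot: [[1.0, -0.01, -0.001], [-0.01, -1.0, -0.0], [-0.001, 0.0, -1.0]]
ft_force: [-4.3, -0.2, 4.7]
gripper_width: 0.332
grasp_force: 2.9
```

>>> servo_tool(
  increments=[
    {"dx": 0.08,"dy": 0,"dz": 0,"wx": 0,"wy": 0,"wz": 0,"hand": 28},
    {"dx": 0.08,"dy": 0,"dz": 0,"wx": 0,"wy": 0,"wz": 0,"hand": 28},
  ],
)

```text
time: 5.55
position: [0.5559, -0.0762, 0.0309]
tool_rot: [[1.0, -0.01, -0.001], [-0.01, -1.0, -0.0], [-0.001, 0.0, -1.0]]
ft_force: [-4.1, 0.5, 5.2]
gripper_width: 0.33
grasp_force: 2.8
```

>>> servo_tool(
  increments=[
    {"dx": 0.08,"dy": 0,"dz": 0,"wx": 0,"wy": 0,"wz": 0,"hand": 28},
    {"dx": 0.08,"dy": 0,"dz": 0,"wx": 0,"wy": 0,"wz": 0,"hand": 28},
  ],
)

```text
time: 5.75
position: [0.5579, -0.0762, 0.0309]
tool_rot: [[1.0, -0.01, -0.001], [-0.01, -1.0, -0.0], [-0.001, 0.0, -1.0]]
ft_force: [-4.2, -0.3, 4.8]
gripper_width: 0.328
grasp_force: 2.8
```

```bash
cat >> h.py <<'E'
def ring(a,o,lo=232):
    m=(a.min(2)>lo).astype(np.uint8)
    n,l,s,c=cv2.connectedComponentsWithStats(m)
    for i in range(1,n):
        if s[i,4]>300: print(c[i].round(1),s[i].tolist(),wbp(o,*c[i],.072))
E
python3 - <<'E'
from h import *
o=robot.get_obs(); a,d=snap('wrist','w5'); print(o['position'],a[209,279],d[209,279])
ring(a,o); ring(cv2.imread('pics/w4.png'),o)
cv2.imwrite('pics/w5c.png',cv2.resize(a[40:320,130:450],(640,560)))
E
```

```text
[ 0.55793784 -0.07618775  0.03086361] [240 244 245] 0.1457251
[280.3 212.2] [242, 179, 78, 70, 4356] [ 0.5908 -0.0746]
[105.9 283.3] [79, 271, 43, 25, 469] [0.5506 0.0207]
[278.  210.2] [240, 174, 77, 73, 4361] [ 0.5917 -0.0736]
[ 94.7 285.2] [74, 270, 46, 31, 912] [0.5487 0.0289]
```

View pics/w5c.png

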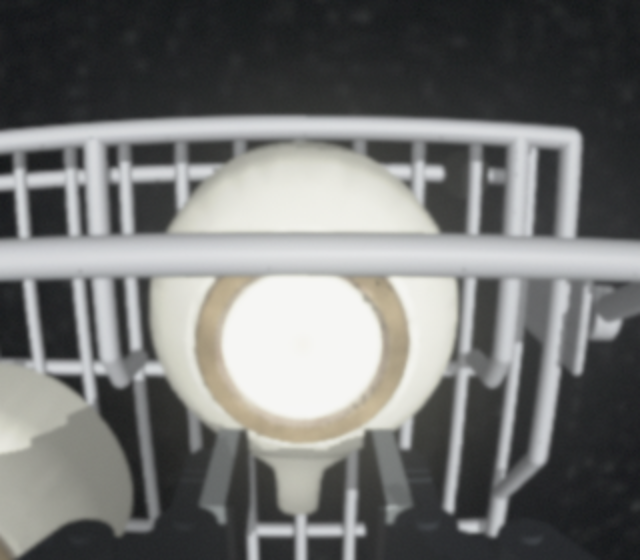

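The crop shows the right cup centred between its dividers, which are at crop x of about 115 and 500. Its back edge at crop y of about 145 nearly touches the rail, so I'll seat it with small nudges.

>>> servo_tool(
  increments=[
    {"dx": 0.08,"dy": 0,"dz": 0,"wx": 0,"wy": 0,"wz": 0,"hand": 28},
    {"dx": 0.08,"dy": 0,"dz": 0,"wx": 0,"wy": 0,"wz": 0,"hand": 28},
  ],
)

```text
time: 6.0
position: [0.5594, -0.0763, 0.0308]
tool_rot: [[1.0, -0.01, -0.002], [-0.01, -1.0, -0.0], [-0.002, 0.0, -1.0]]
ft_force: [-4.8, -0.2, 6.4]
gripper_width: 0.33
grasp_force: 3.8
```

>>> servo_tool(
  increments=[
    {"dx": 0.06,"dy": 0,"dz": 0,"wx": 0,"wy": 0,"wz": 0,"hand": 28},
    {"dx": 0.06,"dy": 0,"dz": 0,"wx": 0,"wy": 0,"wz": 0,"hand": 28},
  ],
)

```text
time: 6.2
position: [0.5596, -0.0763, 0.0307]
tool_rot: [[1.0, -0.01, -0.004], [-0.01, -1.0, -0.0], [-0.004, 0.0, -1.0]]
ft_force: [-9.2, -0.1, 9.2]
gripper_width: 0.322
grasp_force: 6.0
```

>>> servo_tool(
  increments=[
    {"dx": -0.3,"dy": 0,"dz": 0,"wx": 0,"wy": 0,"wz": 0,"hand": 28},
    {"dx": -0.8,"dy": 0,"dz": 0,"wx": 0,"wy": 0,"wz": 0,"hand": 40},
    {"dx": -1.2,"dy": 0,"dz": -0.8,"wx": 0,"wy": 0,"wz": 0,"hand": 60},
    {"dx": -1.5,"dy": 0,"dz": -2.2,"wx": 0,"wy": 0,"wz": 0,"hand": 60},
    {"dx": -2.2,"dy": 0,"dz": -3.6,"wx": 0,"wy": 0,"wz": 0,"hand": 60},
    {"dx": -3.0,"dy": -1.5,"dz": -3.6,"wx": 0,"wy": 0,"wz": 0,"hand": 60},
    {"dx": -4.03,"dy": -3.0,"dz": -3.6,"wx": 0,"wy": 0,"wz": 0,"hand": 60},
    {"dx": -4.03,"dy": -4.33,"dz": -3.6,"wx": 0,"wy": 0,"wz": 0,"hand": 60},
    {"dx": -4.03,"dy": -4.33,"dz": -3.6,"wx": 0,"wy": 0,"wz": 0,"hand": 60},
  ],
)

```text
time: 7.1
position: [0.4614, 0.0377, 0.1213]
tool_rot: [[1.0, -0.003, 0.002], [-0.003, -1.0, 0.002], [0.002, -0.002, -1.0]]
ft_force: [-0.5, 0.1, -0.3]
gripper_width: 0.699
grasp_force: 0.0
```

Run:
```python
from h import *
o=robot.get_obs(); a,d=snap('wrist','w6'); print(o['position'])
ring(a,o)
```

```text
[0.46136195 0.03767805 0.12132315]
[434.9  47.1] [416, 27, 39, 42, 1242] [ 0.5892 -0.0725]
[136.9 128.8] [118, 107, 39, 44, 1307] [0.5279 0.1458]
[291.6 134. ] [268, 111, 48, 47, 1725] [0.5201 0.0323]
[ 14.8 238.2] [0, 190, 38, 82, 2007] [0.4349 0.3072]
```

>>> servo_tool(
  increments=[
    {"dx": -0.05,"dy": 0.15,"dz": 0.8,"wx": 0,"wy": 0,"wz": 0,"hand": 60},
    {"dx": -0.05,"dy": 0.15,"dz": 2.0,"wx": 0,"wy": 0,"wz": 0,"hand": 60},
    {"dx": -0.05,"dy": 0.15,"dz": 3.2,"wx": 0,"wy": 0,"wz": 0,"hand": 60},
    {"dx": -0.05,"dy": 0.15,"dz": 3.6,"wx": 0,"wy": 0,"wz": 0,"hand": 60},
    {"dx": -0.05,"dy": 0.15,"dz": 3.6,"wx": 0,"wy": 0,"wz": 0,"hand": 28},
    {"dx": -0.05,"dy": 0.15,"dz": 3.6,"wx": 0,"wy": 0,"wz": 0,"hand": 28},
    {"dx": -0.05,"dy": 0.15,"dz": 3.6,"wx": 0,"wy": 0,"wz": 0,"hand": 28},
    {"dx": -0.05,"dy": 0.15,"dz": 3.6,"wx": 0,"wy": 0,"wz": 0,"hand": 28},
  ],
)

```text
time: 7.95
position: [0.4616, 0.0293, 0.032]
tool_rot: [[1.0, -0.01, 0.002], [-0.01, -1.0, 0.0], [0.002, -0.0, -1.0]]
ft_force: [0.4, 0.3, 0.7]
gripper_width: 0.33
grasp_force: 0.0
```

>>> servo_tool(
  increments=[
    {"dx": 0.4,"dy": 0,"dz": 0,"wx": 0,"wy": 0,"wz": 0,"hand": 28},
    {"dx": 0.8,"dy": 0,"dz": 0,"wx": 0,"wy": 0,"wz": 0,"hand": 28},
    {"dx": 1.2,"dy": -0.05,"dz": 0,"wx": 0,"wy": 0,"wz": 0,"hand": 28},
    {"dx": 1.6,"dy": -0.1,"dz": 0,"wx": 0,"wy": 0,"wz": 0,"hand": 28},
    {"dx": 1.9,"dy": -0.15,"dz": 0,"wx": 0,"wy": 0,"wz": 0,"hand": 28},
    {"dx": 2.2,"dy": -0.2,"dz": 0,"wx": 0,"wy": 0,"wz": 0,"hand": 28},
    {"dx": 2.5,"dy": -0.24,"dz": 0,"wx": 0,"wy": 0,"wz": 0,"hand": 28},
    {"dx": 2.8,"dy": -0.24,"dz": 0,"wx": 0,"wy": 0,"wz": 0,"hand": 28},
    {"dx": 3.1,"dy": -0.24,"dz": 0,"wx": 0,"wy": 0,"wz": 0,"hand": 28},
    {"dx": 3.4,"dy": -0.24,"dz": 0,"wx": 0,"wy": 0,"wz": 0,"hand": 28},
    {"dx": 3.6,"dy": -0.24,"dz": 0,"wx": 0,"wy": 0,"wz": 0,"hand": 28},
    {"dx": 3.75,"dy": -0.24,"dz": 0,"wx": 0,"wy": 0,"wz": 0,"hand": 28},
    {"dx": 3.8,"dy": -0.24,"dz": 0,"wx": 0,"wy": 0,"wz": 0,"hand": 28},
  ],
)

```text
time: 9.25
position: [0.5558, 0.0347, 0.0309]
tool_rot: [[1.0, -0.009, -0.002], [-0.009, -1.0, -0.0], [-0.002, 0.0, -1.0]]
ft_force: [-4.7, 0.8, 6.6]
gripper_width: 0.326
grasp_force: 3.7
```

Run:
```python
from h import *
o=robot.get_obs(); a,d=snap('wrist','w7'); print(o['position'])
ring(a,o)
```

```text
[0.55575245 0.03466922 0.03090252]
[492.  203.9] [468, 176, 50, 59, 2196] [ 0.5917 -0.0709]
[278.3 213.1] [241, 178, 76, 72, 4102] [0.5882 0.0372]
[ 89.  295.8] [73, 284, 39, 25, 635] [0.5387 0.1464]
[  7.2 368.2] [0, 338, 19, 50, 614] [0.4435 0.2799]
```

>>> servo_tool(
  increments=[
    {"dx": 0.08,"dy": 0,"dz": 0,"wx": 0,"wy": 0,"wz": 0,"hand": 28},
    {"dx": 0.08,"dy": 0,"dz": 0,"wx": 0,"wy": 0,"wz": 0,"hand": 28},
  ],
)

```text
time: 9.5
position: [0.5576, 0.0346, 0.0309]
tool_rot: [[1.0, -0.009, -0.002], [-0.009, -1.0, -0.0], [-0.002, 0.0, -1.0]]
ft_force: [-4.4, 0.8, 5.8]
gripper_width: 0.329
grasp_force: 3.2
```

>>> servo_tool(
  increments=[
    {"dx": 0.08,"dy": 0,"dz": 0,"wx": 0,"wy": 0,"wz": 0,"hand": 28},
    {"dx": 0.08,"dy": 0,"dz": 0,"wx": 0,"wy": 0,"wz": 0,"hand": 28},
  ],
)

```text
time: 9.7
position: [0.5595, 0.0347, 0.0309]
tool_rot: [[1.0, -0.009, -0.002], [-0.009, -1.0, -0.0], [-0.002, 0.0, -1.0]]
ft_force: [-3.7, -0.1, 5.2]
gripper_width: 0.327
grasp_force: 3.2
```

>>> servo_tool(
  increments=[
    {"dx": 0.06,"dy": 0,"dz": 0,"wx": 0,"wy": 0,"wz": 0,"hand": 28},
    {"dx": 0.06,"dy": 0,"dz": 0,"wx": 0,"wy": 0,"wz": 0,"hand": 28},
  ],
)

```text
time: 9.9
position: [0.561, 0.0346, 0.0309]
tool_rot: [[1.0, -0.009, -0.002], [-0.009, -1.0, -0.0], [-0.002, 0.0, -1.0]]
ft_force: [-3.9, 0.2, 5.0]
gripper_width: 0.327
grasp_force: 3.3
```

>>> servo_tool(
  increments=[
    {"dx": 0.05,"dy": 0,"dz": 0,"wx": 0,"wy": 0,"wz": 0,"hand": 28},
    {"dx": 0.05,"dy": 0,"dz": 0,"wx": 0,"wy": 0,"wz": 0,"hand": 28},
  ],
)

```text
time: 10.1
position: [0.5616, 0.0346, 0.0309]
tool_rot: [[1.0, -0.009, -0.003], [-0.009, -1.0, -0.0], [-0.003, 0.0, -1.0]]
ft_force: [-5.9, 0.1, 7.2]
gripper_width: 0.328
grasp_force: 4.4
```

>>> servo_tool(
  increments=[
    {"dx": -0.3,"dy": 0,"dz": 0,"wx": 0,"wy": 0,"wz": 0,"hand": 28},
    {"dx": -0.8,"dy": 0,"dz": 0,"wx": 0,"wy": 0,"wz": 0,"hand": 40},
    {"dx": -1.2,"dy": 0,"dz": -0.8,"wx": 0,"wy": 0,"wz": 0,"hand": 60},
    {"dx": -1.5,"dy": 0,"dz": -2.2,"wx": 0,"wy": 0,"wz": 0,"hand": 60},
    {"dx": -2.2,"dy": 0,"dz": -3.6,"wx": 0,"wy": 0,"wz": 0,"hand": 60},
    {"dx": -3.0,"dy": -1.5,"dz": -3.6,"wx": 0,"wy": 0,"wz": 0,"hand": 60},
    {"dx": -3.78,"dy": -3.0,"dz": -3.6,"wx": 0,"wy": 0,"wz": 0,"hand": 60},
    {"dx": -3.78,"dy": -4.26,"dz": -3.6,"wx": 0,"wy": 0,"wz": 0,"hand": 60},
    {"dx": -3.78,"dy": -4.26,"dz": -3.6,"wx": 0,"wy": 0,"wz": 0,"hand": 60},
    {"dx": -3.78,"dy": -4.26,"dz": -3.6,"wx": 0,"wy": 0,"wz": 0,"hand": 60},
  ],
)

```text
time: 11.1
position: [0.4684, 0.1421, 0.1208]
tool_rot: [[1.0, -0.008, -0.0], [-0.008, -1.0, -0.0], [-0.0, 0.0, -1.0]]
ft_force: [-0.6, -0.5, 0.2]
gripper_width: 0.702
grasp_force: 0.0
```

Run:
```python
from h import *
o=robot.get_obs(); a,d=snap('wrist','w8'); print(o['position'])
ring(a,o)
```

```text
[0.46844354 0.14208334 0.12076059]
```

Run:
```python
from h import *
o=robot.get_obs(); a=cv2.imread('pics/w8.png'); print(a.max(), a[134,291])
ring(a,o,int(a.max())-22)
```

```text
239 [231 238 237]
[425.5  52. ] [405, 32, 42, 42, 1371] [0.5907 0.0379]
[535.1  75.3] [523, 57, 25, 38, 716] [ 0.5892 -0.0723]
[274.8 132.7] [251, 109, 49, 48, 1834] [0.5283 0.1466]
[ 69.  218.9] [14, 151, 112, 137, 11326] [0.4655 0.3266]
```

>>> servo_tool(
  increments=[
    {"dx": 0,"dy": 0,"dz": 0.8,"wx": 0,"wy": 0,"wz": 0,"hand": 60},
    {"dx": 0,"dy": 0,"dz": 2.0,"wx": 0,"wy": 0,"wz": 0,"hand": 60},
    {"dx": 0,"dy": 0,"dz": 3.2,"wx": 0,"wy": 0,"wz": 0,"hand": 60},
    {"dx": 0,"dy": 0,"dz": 3.6,"wx": 0,"wy": 0,"wz": 0,"hand": 60},
    {"dx": 0,"dy": 0,"dz": 3.6,"wx": 0,"wy": 0,"wz": 0,"hand": 28},
    {"dx": 0,"dy": 0,"dz": 3.6,"wx": 0,"wy": 0,"wz": 0,"hand": 28},
    {"dx": 0,"dy": 0,"dz": 3.6,"wx": 0,"wy": 0,"wz": 0,"hand": 28},
    {"dx": 0,"dy": 0,"dz": 3.6,"wx": 0,"wy": 0,"wz": 0,"hand": 28},
  ],
)

```text
time: 11.95
position: [0.4699, 0.142, 0.0321]
tool_rot: [[1.0, -0.01, 0.002], [-0.01, -1.0, 0.001], [0.002, -0.001, -1.0]]
ft_force: [0.1, 0.0, 0.1]
gripper_width: 0.327
grasp_force: 0.0
```

>>> servo_tool(
  increments=[
    {"dx": 0.4,"dy": 0,"dz": 0,"wx": 0,"wy": 0,"wz": 0,"hand": 28},
    {"dx": 0.8,"dy": 0,"dz": 0,"wx": 0,"wy": 0,"wz": 0,"hand": 28},
    {"dx": 1.2,"dy": -0.05,"dz": 0,"wx": 0,"wy": 0,"wz": 0,"hand": 28},
    {"dx": 1.6,"dy": -0.1,"dz": 0,"wx": 0,"wy": 0,"wz": 0,"hand": 28},
    {"dx": 1.9,"dy": -0.15,"dz": 0,"wx": 0,"wy": 0,"wz": 0,"hand": 28},
    {"dx": 2.2,"dy": -0.16,"dz": 0,"wx": 0,"wy": 0,"wz": 0,"hand": 28},
    {"dx": 2.5,"dy": -0.16,"dz": 0,"wx": 0,"wy": 0,"wz": 0,"hand": 28},
    {"dx": 2.8,"dy": -0.16,"dz": 0,"wx": 0,"wy": 0,"wz": 0,"hand": 28},
    {"dx": 3.1,"dy": -0.16,"dz": 0,"wx": 0,"wy": 0,"wz": 0,"hand": 28},
    {"dx": 3.3,"dy": -0.16,"dz": 0,"wx": 0,"wy": 0,"wz": 0,"hand": 28},
    {"dx": 3.45,"dy": -0.16,"dz": 0,"wx": 0,"wy": 0,"wz": 0,"hand": 28},
    {"dx": 3.5,"dy": -0.16,"dz": 0,"wx": 0,"wy": 0,"wz": 0,"hand": 28},
  ],
)

```text
time: 13.15
position: [0.5568, 0.145, 0.0309]
tool_rot: [[1.0, -0.01, -0.0], [-0.01, -1.0, 0.0], [-0.0, -0.0, -1.0]]
ft_force: [-4.0, 0.3, 4.7]
gripper_width: 0.329
grasp_force: 3.0
```

>>> servo_tool(
  increments=[
    {"dx": 0.1,"dy": 0,"dz": 0,"wx": 0,"wy": 0,"wz": 0,"hand": 28},
    {"dx": 0.1,"dy": 0,"dz": 0,"wx": 0,"wy": 0,"wz": 0,"hand": 28},
  ],
)

```text
time: 13.35
position: [0.5591, 0.1449, 0.0309]
tool_rot: [[1.0, -0.01, 0.0], [-0.01, -1.0, 0.0], [0.0, -0.0, -1.0]]
ft_force: [-2.9, -0.7, 4.4]
gripper_width: 0.326
grasp_force: 2.3
```

>>> servo_tool(
  increments=[
    {"dx": 0.08,"dy": 0,"dz": 0,"wx": 0,"wy": 0,"wz": 0,"hand": 28},
    {"dx": 0.08,"dy": 0,"dz": 0,"wx": 0,"wy": 0,"wz": 0,"hand": 28},
  ],
)

```text
time: 13.55
position: [0.561, 0.1449, 0.0309]
tool_rot: [[1.0, -0.01, 0.0], [-0.01, -1.0, -0.0], [0.0, 0.0, -1.0]]
ft_force: [-3.3, 0.5, 4.1]
gripper_width: 0.325
grasp_force: 2.6
```

>>> servo_tool(
  increments=[
    {"dx": 0.08,"dy": 0,"dz": 0,"wx": 0,"wy": 0,"wz": 0,"hand": 28},
    {"dx": 0.08,"dy": 0,"dz": 0,"wx": 0,"wy": 0,"wz": 0,"hand": 28},
  ],
)

```text
time: 13.75
position: [0.5615, 0.145, 0.0308]
tool_rot: [[1.0, -0.009, -0.003], [-0.009, -1.0, -0.001], [-0.003, 0.001, -1.0]]
ft_force: [-7.5, 0.6, 7.8]
gripper_width: 0.328
grasp_force: 5.3
```

>>> servo_tool(
  increments=[
    {"dx": 0.06,"dy": 0,"dz": 0,"wx": 0,"wy": 0,"wz": 0,"hand": 28},
    {"dx": 0.06,"dy": 0,"dz": 0,"wx": 0,"wy": 0,"wz": 0,"hand": 28},
  ],
)

```text
time: 13.95
position: [0.5617, 0.1451, 0.0307]
tool_rot: [[1.0, -0.009, -0.005], [-0.009, -1.0, -0.001], [-0.005, 0.001, -1.0]]
ft_force: [-11.8, 0.7, 10.9]
gripper_width: 0.325
grasp_force: 7.5
```

>>> servo_tool(
  increments=[
    {"dx": -0.3,"dy": 0,"dz": 0,"wx": 0,"wy": 0,"wz": 0,"hand": 28},
    {"dx": -0.8,"dy": 0,"dz": 0,"wx": 0,"wy": 0,"wz": 0,"hand": 40},
    {"dx": -1.2,"dy": 0,"dz": -0.8,"wx": 0,"wy": 0,"wz": 0,"hand": 40},
    {"dx": -1.5,"dy": 0,"dz": -2.2,"wx": 0,"wy": 0,"wz": 0,"hand": 40},
    {"dx": -2.0,"dy": 0,"dz": -3.6,"wx": 0,"wy": 0,"wz": 0,"hand": 0},
    {"dx": -2.4,"dy": 1.5,"dz": -5,"wx": 0,"wy": 0,"wz": 0,"hand": 0},
    {"dx": -2.4,"dy": 3.0,"dz": -6.5,"wx": 0,"wy": 0,"wz": 0,"hand": 0},
    {"dx": -2.4,"dy": 4.4,"dz": -8,"wx": 0,"wy": 0,"wz": 0,"hand": 0},
    {"dx": -2.4,"dy": 4.4,"dz": -9,"wx": 0,"wy": 0,"wz": 0,"hand": 0},
    {"dx": -2.4,"dy": 4.4,"dz": -9,"wx": 0,"wy": 0,"wz": 0,"hand": 0},
    {"dx": -2.4,"dy": 4.4,"dz": -9,"wx": 0,"wy": 0,"wz": 0,"hand": 0},
  ],
)

```text
time: 15.05
position: [0.5035, 0.0352, 0.2561]
tool_rot: [[1.0, -0.01, 0.002], [-0.01, -1.0, -0.0], [0.002, 0.0, -1.0]]
ft_force: [1.2, -0.3, -0.5]
gripper_width: -0.005
grasp_force: 0.0
```

Run:
```python
from h import *
o=robot.get_obs(); a,d=snap('wrist','w9'); print(o['position'])
ring(a,o,int(a.max())-22)
b,_=snap('side','s9')
w=np.zeros((600,800,3),np.uint8)
w[:420,:560]=a; w[:208,560:]=cv2.resize(b[150:280,190:340],(240,208)); cv2.imwrite('pics/m9.png',w[:420])
```

```text
[0.50354531 0.03521451 0.25610687]
[280.6  96.9] [265, 83, 32, 30, 766] [0.5914 0.0372]
[183.7 100.4] [169, 87, 30, 29, 680] [0.5923 0.146 ]
[379.7 100.1] [365, 86, 30, 30, 688] [ 0.5902 -0.0736]
[ 68.8 211.5] [32, 166, 75, 91, 5070] [0.4621 0.3304]
```

View pics/m9.png

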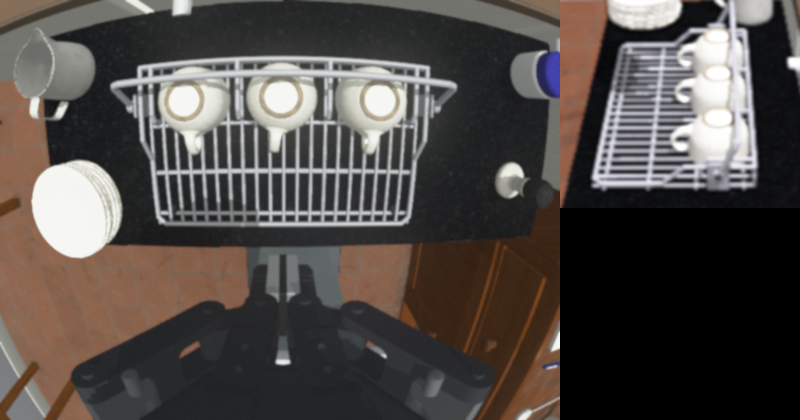

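All three cups are home: rings at (184,100), (281,97) and (380,100), about 110 mm apart, with handles straight to the front. The keeper rod is at row 77 or so, leaning back.

Run:
```python
from h import *
o=robot.get_obs(); a=cv2.imread('pics/w9.png')
col=a[60:100,232].mean(1).round(); print(col)
for u,v in [(283,76),(232,76),(335,76)]:
  for t in np.arange(1.3,1.7,.05):
    z=.04+.06*np.cos(t-1.16); x=.5913+.06*np.sin(t-1.16); e=wbp(o,u,v,z); print(u,round(t,2),round(x-e[0],4),e,round(z,4))
```

```text
[195. 164. 134. 109.  80.  60.  59.  59.  66. 100. 150. 190. 212. 216.
 207. 186. 158. 120.  83.  62.  61.  61.  61.  60.  60.  64.  62.  62.
  61.  63.  63.  63.  63.  63.  63.  64.  63.  64.  64.  65.]
283 1.3 -0.0106 [0.6103 0.0352] 0.0994
283 1.35 -0.0078 [0.6104 0.0352] 0.0989
283 1.4 -0.0048 [0.6104 0.0352] 0.0983
283 1.45 -0.002 [0.6105 0.0352] 0.0975
283 1.5 0.0007 [0.6106 0.0352] 0.0966
283 1.55 0.0034 [0.6107 0.0351] 0.0955
283 1.6 0.0061 [0.6108 0.0351] 0.0943
283 1.65 0.0086 [0.6109 0.0351] 0.0929
232 1.3 -0.0122 [0.6119 0.0862] 0.0994
232 1.35 -0.0093 [0.6119 0.0863] 0.0989
232 1.4 -0.0064 [0.612  0.0864] 0.0983
232 1.45 -0.0035 [0.612  0.0865] 0.0975
232 1.5 -0.0008 [0.6121 0.0867] 0.0966
232 1.55 0.0019 [0.6122 0.0868] 0.0955
232 1.6 0.0046 [0.6123 0.087 ] 0.0943
232 1.65 0.0071 [0.6124 0.0872] 0.0929
335 1.3 -0.0113 [ 0.611 -0.017] 0.0994
335 1.35 -0.0085 [ 0.6111 -0.0171] 0.0989
335 1.4 -0.0055 [ 0.6111 -0.0172] 0.0983
335 1.45 -0.0027 [ 0.6112 -0.0173] 0.0975
335 1.5 0.0 [ 0.6113 -0.0174] 0.0966
335 1.55 0.0027 [ 0.6114 -0.0176] 0.0955
335 1.6 0.0054 [ 0.6115 -0.0178] 0.0943
335 1.65 0.0079 [ 0.6116 -0.018 ] 0.0929
```

>>> servo_tool(
  increments=[
    {"dx": 1.8,"dy": -0.7,"dz": 0,"wx": 0,"wy": 0,"wz": 0,"hand": 0},
    {"dx": 3.6,"dy": -1.4,"dz": 0,"wx": 0,"wy": 0,"wz": 0,"hand": 0},
    {"dx": 5.2,"dy": -2.1,"dz": 0.5,"wx": 0,"wy": 0,"wz": 0,"hand": 0},
    {"dx": 5.85,"dy": -2.17,"dz": 1.5,"wx": 0,"wy": 0,"wz": 0,"hand": 0},
    {"dx": 5.85,"dy": -2.17,"dz": 3.0,"wx": 0,"wy": 0,"wz": 0,"hand": 0},
    {"dx": 5.85,"dy": -2.17,"dz": 4.6,"wx": 0,"wy": 0,"wz": 0,"hand": 0},
    {"dx": 5.85,"dy": -2.17,"dz": 6.0,"wx": 0,"wy": 0,"wz": 0,"hand": 0},
    {"dx": 5.85,"dy": -2.17,"dz": 6.8,"wx": 0,"wy": 0,"wz": 0,"hand": 0},
    {"dx": 5.85,"dy": -2.17,"dz": 6.96,"wx": 0,"wy": 0,"wz": 0,"hand": 0},
    {"dx": 5.85,"dy": -2.17,"dz": 6.96,"wx": 0,"wy": 0,"wz": 0,"hand": 0},
  ],
)

```text
time: 16.15
position: [0.6491, 0.0888, 0.0804]
tool_rot: [[1.0, -0.009, -0.003], [-0.009, -1.0, -0.0], [-0.003, 0.0, -1.0]]
ft_force: [0.5, 0.2, 0.4]
gripper_width: -0.001
grasp_force: 0.0
```

>>> servo_tool(
  increments=[
    {"dx": -0.5,"dy": 0,"dz": 0,"wx": 0,"wy": 0,"wz": 0,"hand": 0},
    {"dx": -0.9,"dy": 0,"dz": 0,"wx": 0,"wy": 0,"wz": 0,"hand": 0},
    {"dx": -1.2,"dy": 0,"dz": 0,"wx": 0,"wy": 0,"wz": 0,"hand": 0},
    {"dx": -1.5,"dy": 0,"dz": 0,"wx": 0,"wy": 0,"wz": 0,"hand": 0},
    {"dx": -1.8,"dy": 0,"dz": 0,"wx": 0,"wy": 0,"wz": 0,"hand": 0},
    {"dx": -2.1,"dy": 0,"dz": 0,"wx": 0,"wy": 0,"wz": 0,"hand": 0},
    {"dx": -2.1,"dy": 0,"dz": 0,"wx": 0,"wy": 0,"wz": 0,"hand": 0},
  ],
)

```text
time: 16.85
position: [0.5966, 0.0888, 0.082]
tool_rot: [[1.0, -0.009, -0.001], [-0.009, -1.0, -0.0], [-0.001, 0.0, -1.0]]
ft_force: [1.1, -0.2, -0.5]
gripper_width: -0.001
grasp_force: 0.0
```

>>> servo_tool(
  increments=[
    {"dx": -0.3,"dy": 0,"dz": 0,"wx": 0,"wy": 0,"wz": 0,"hand": 0},
    {"dx": -0.6,"dy": 0,"dz": 0,"wx": 0,"wy": 0,"wz": 0,"hand": 0},
    {"dx": -0.9,"dy": 0,"dz": 0,"wx": 0,"wy": 0,"wz": 0,"hand": 0},
    {"dx": -1.2,"dy": 0,"dz": 0,"wx": 0,"wy": 0,"wz": 0,"hand": 0},
    {"dx": -1.2,"dy": 0,"dz": 0,"wx": 0,"wy": 0,"wz": 0,"hand": 0},
  ],
)

```text
time: 17.35
position: [0.5664, 0.0891, 0.0818]
tool_rot: [[1.0, -0.009, -0.001], [-0.009, -1.0, -0.0], [-0.001, 0.0, -1.0]]
ft_force: [-0.1, 0.4, 0.5]
gripper_width: -0.002
grasp_force: 0.0
```

Run:
```python
from h import *
o=robot.get_obs(); a,d=snap('wrist','w10'); b,_=snap('side','s10')
w=np.zeros((420,800,3),np.uint8)
w[:,:560]=a; w[:208,560:]=cv2.resize(b[150:280,190:340],(240,208)); cv2.imwrite('pics/m10.png',w)
```

```text
(no output)
```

View pics/m10.png

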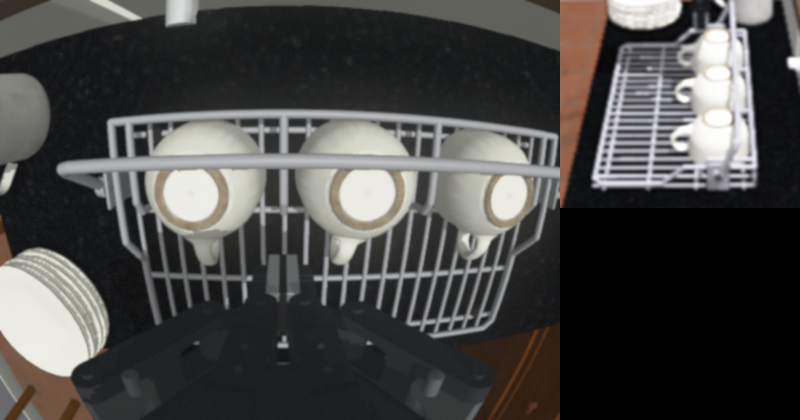

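The bar didn't move: its rod is still at row 162 or so, and the finger is now in front of it at (283,257–300). The tip evidently isn't where I assumed, so I'll read it from the wrist depth.

Run:
```python
from h import *
p=imaging.camera_params('wrist'); T=p['T_tool_cam']
def tool(d,u,v):
    a=np.array([u-p['cx'],v-p['cy']]); r=np.hypot(*a); t=r/p['fx']
    c=np.array([*(a/r*np.tan(t)),1])*d[v,u]; return (T[:3,:3]@c+T[:3,3]).round(4)
d=np.load('pics/w10.npy')
for v in range(250,306,6): print(v,[tool(d,u,v).tolist() for u in (276,290)])
d=np.load('pics/w4.npy')
print('pushing')
for u,v in [(241,265),(238,280),(322,265),(326,280),(326,290),(283,150),(230,209),(279,240),(279,250),(279,256)]: print(u,v,tool(d,u,v))
o=robot.get_obs(); print('rod z',[ (np.array(o['position'])+np.array(o['tool_rot'])@tool(np.load('pics/w10.npy'),230,v)).round(4) for v in (158,161,164)])
```

```text
250 [[-0.0452, -0.0067, 0.0829], [-0.045, 0.0056, 0.0825]]
256 [[0.0103, -0.004, -0.0391], [0.0107, 0.0025, -0.0398]]
262 [[0.0099, -0.0039, -0.0443], [0.0106, 0.0024, -0.0456]]
268 [[0.0101, -0.0038, -0.0504], [0.0109, 0.0023, -0.0518]]
274 [[0.0105, -0.0037, -0.0563], [0.0105, 0.0022, -0.0565]]
280 [[0.0107, -0.0036, -0.0617], [0.0105, 0.0021, -0.0614]]
286 [[0.0106, -0.0035, -0.0662], [0.0115, 0.002, -0.0676]]
292 [[0.0101, -0.0035, -0.0697], [0.0105, 0.0019, -0.0703]]
298 [[0.0079, -0.0035, -0.0707], [0.0116, 0.0018, -0.0762]]
304 [[0.0116, -0.0033, -0.08], [0.0107, 0.0017, -0.0787]]
pushing
241 265 [ 0.0103 -0.0195 -0.0483]
238 280 [ 0.0104 -0.0192 -0.0615]
322 265 [ 0.0103  0.0167 -0.0483]
326 280 [ 0.01    0.017  -0.0608]
326 290 [ 0.0103  0.016  -0.069 ]
283 150 [ 0.0594 -0.0007 -0.0357]
230 209 [ 0.0338 -0.0243 -0.0398]
279 240 [ 0.0177 -0.0026 -0.037 ]
279 250 [ 0.0131 -0.0026 -0.0383]
279 256 [ 0.0108 -0.0026 -0.0401]
rod z [array([0.6206, 0.1161, 0.0966]), array([0.6191, 0.1161, 0.0972]), array([0.6174, 0.1163, 0.0961])]
```

Depth shows the finger tips ending 38 mm behind the reported TCP, with their faces at ±10.5 mm in x. That fits both the missed bar and the cup push contact. I'll go back behind the bar and come down 37 mm lower.

>>> servo_tool(
  increments=[
    {"dx": 0,"dy": 0,"dz": -0.4,"wx": 0,"wy": 0,"wz": 0,"hand": 0},
    {"dx": 1.5,"dy": 0,"dz": -0.4,"wx": 0,"wy": 0,"wz": 0,"hand": 0},
    {"dx": 3.0,"dy": 0,"dz": -0.4,"wx": 0,"wy": 0,"wz": 0,"hand": 0},
    {"dx": 3.35,"dy": 0,"dz": -0.3,"wx": 0,"wy": 0,"wz": 0,"hand": 0},
    {"dx": 3.35,"dy": 0,"dz": 0,"wx": 0,"wy": 0,"wz": 0,"hand": 0},
    {"dx": 3.35,"dy": -0.05,"dz": 0.6,"wx": 0,"wy": 0,"wz": 0,"hand": 0},
    {"dx": 3.35,"dy": -0.05,"dz": 1.2,"wx": 0,"wy": 0,"wz": 0,"hand": 0},
    {"dx": 3.35,"dy": -0.05,"dz": 1.4,"wx": 0,"wy": 0,"wz": 0,"hand": 0},
    {"dx": 3.35,"dy": -0.05,"dz": 1.4,"wx": 0,"wy": 0,"wz": 0,"hand": 0},
  ],
)

```text
time: 18.35
position: [0.6497, 0.0893, 0.0453]
tool_rot: [[1.0, -0.009, -0.003], [-0.009, -1.0, -0.001], [-0.003, 0.001, -1.0]]
ft_force: [-0.0, -0.5, 0.7]
gripper_width: 0.001
grasp_force: 0.0
```

>>> servo_tool(
  increments=[
    {"dx": -0.3,"dy": 0,"dz": 0,"wx": 0,"wy": 0,"wz": 0,"hand": 0},
    {"dx": -0.6,"dy": 0,"dz": 0,"wx": 0,"wy": 0,"wz": 0,"hand": 0},
    {"dx": -0.9,"dy": 0,"dz": 0,"wx": 0,"wy": 0,"wz": 0,"hand": 0},
    {"dx": -1.2,"dy": 0,"dz": 0,"wx": 0,"wy": 0,"wz": 0,"hand": 0},
    {"dx": -1.5,"dy": 0,"dz": 0,"wx": 0,"wy": 0,"wz": 0,"hand": 0},
  ],
)

```text
time: 18.85
position: [0.6144, 0.09, 0.0479]
tool_rot: [[1.0, -0.01, 0.002], [-0.01, -1.0, 0.0], [0.002, -0.0, -1.0]]
ft_force: [2.1, -0.2, 0.8]
gripper_width: -0.001
grasp_force: 1.1
```

>>> servo_tool(
  increments=[
    {"dx": -0.3,"dy": 0,"dz": 0.1,"wx": 0,"wy": 0,"wz": 0,"hand": 0},
    {"dx": -0.6,"dy": 0,"dz": 0.2,"wx": 0,"wy": 0,"wz": 0,"hand": 0},
    {"dx": -0.9,"dy": 0,"dz": 0.25,"wx": 0,"wy": 0,"wz": 0,"hand": 0},
    {"dx": -1.2,"dy": 0,"dz": 0.3,"wx": 0,"wy": 0,"wz": 0,"hand": 0},
    {"dx": -1.5,"dy": 0,"dz": 0.3,"wx": 0,"wy": 0,"wz": 0,"hand": 0},
    {"dx": -1.6,"dy": 0,"dz": 0.3,"wx": 0,"wy": 0,"wz": 0,"hand": 0},
  ],
)

```text
time: 19.45
position: [0.5727, 0.0901, 0.039]
tool_rot: [[1.0, -0.009, -0.001], [-0.009, -1.0, -0.0], [-0.001, 0.0, -1.0]]
ft_force: [1.9, 0.0, -2.1]
gripper_width: -0.001
grasp_force: 1.1
```

Run:
```python
from h import *
o=robot.get_obs(); a,d=snap('wrist','w11'); b,_=snap('side','s11'); print(o['position'],o['ft_force'])
w=np.zeros((420,800,3),np.uint8)
w[:,:560]=a; w[:208,560:]=cv2.resize(b[150:280,190:340],(240,208)); cv2.imwrite('pics/m11.png',w)
ring(a,o,int(a.max())-22)
```

```text
[0.57271213 0.09009435 0.03902392] [ 1.93234009  0.03607526 -2.11296923]
[193.6 188.6] [149, 177, 70, 38, 335] [0.6147 0.1321]
[171.3 226.7] [141, 197, 63, 62, 2938] [0.5956 0.1456]
[388.  227.5] [356, 196, 64, 64, 3130] [0.5943 0.0391]
[544.4 224.9] [528, 199, 32, 51, 1235] [ 0.5922 -0.0697]
[ 30.  363.1] [0, 304, 72, 102, 4278] [0.4688 0.3051]
```

View pics/m11.png

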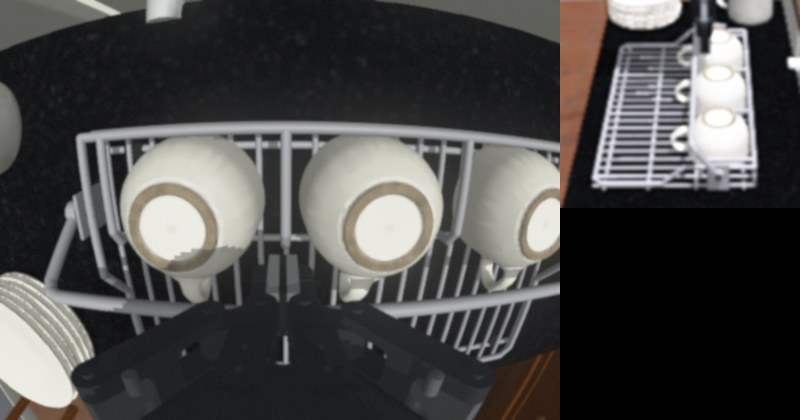

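The bar now lies in front of the finger over the handles, a rod crossing rows 285–310 at about 0.55 rad, and the cups are still home. Next I'll go over the bar and press it down from above.

>>> servo_tool(
  increments=[
    {"dx": 0.3,"dy": 0,"dz": 0,"wx": 0,"wy": 0,"wz": 0,"hand": 0},
    {"dx": 0.4,"dy": 0,"dz": -0.8,"wx": 0,"wy": 0,"wz": 0,"hand": 0},
    {"dx": 0.3,"dy": 0,"dz": -1.9,"wx": 0,"wy": 0,"wz": 0,"hand": 0},
    {"dx": -0.4,"dy": 0,"dz": -1.9,"wx": 0,"wy": 0,"wz": 0,"hand": 0},
    {"dx": -0.9,"dy": 0,"dz": -1.7,"wx": 0,"wy": 0,"wz": 0,"hand": 0},
    {"dx": -0.9,"dy": 0,"dz": -1.2,"wx": 0,"wy": 0,"wz": 0,"hand": 0},
    {"dx": -0.9,"dy": 0,"dz": -0.8,"wx": 0,"wy": 0,"wz": 0,"hand": 0},
    {"dx": -0.9,"dy": 0,"dz": -0.8,"wx": 0,"wy": 0,"wz": 0,"hand": 0},
  ],
)

```text
time: 20.35
position: [0.5498, 0.0904, 0.0576]
tool_rot: [[1.0, -0.009, -0.005], [-0.009, -1.0, -0.001], [-0.005, 0.001, -1.0]]
ft_force: [0.5, 0.2, 0.3]
gripper_width: -0.0
grasp_force: 0.0
```

>>> servo_tool(
  increments=[
    {"dx": -0.05,"dy": 0,"dz": 0.2,"wx": 0,"wy": 0,"wz": 0,"hand": 0},
    {"dx": -0.15,"dy": 0,"dz": 0.4,"wx": 0,"wy": 0,"wz": 0,"hand": 0},
    {"dx": -0.25,"dy": 0,"dz": 0.6,"wx": 0,"wy": 0,"wz": 0,"hand": 0},
    {"dx": -0.35,"dy": 0,"dz": 0.8,"wx": 0,"wy": 0,"wz": 0,"hand": 0},
  ],
)

```text
time: 20.75
position: [0.5429, 0.0906, 0.0385]
tool_rot: [[1.0, -0.01, -0.001], [-0.01, -1.0, -0.0], [-0.001, 0.0, -1.0]]
ft_force: [-1.1, 0.9, 1.9]
gripper_width: 0.002
grasp_force: 0.9
```

>>> servo_tool(
  increments=[
    {"dx": -0.04,"dy": 0,"dz": 0.1,"wx": 0,"wy": 0,"wz": 0,"hand": 0},
    {"dx": -0.08,"dy": 0,"dz": 0.2,"wx": 0,"wy": 0,"wz": 0,"hand": 0},
    {"dx": -0.1,"dy": 0,"dz": 0.28,"wx": 0,"wy": 0,"wz": 0,"hand": 0},
  ],
)

```text
time: 21.05
position: [0.5411, 0.0906, 0.0331]
tool_rot: [[1.0, -0.01, 0.001], [-0.01, -1.0, -0.0], [0.001, 0.0, -1.0]]
ft_force: [-5.1, -1.4, 23.3]
gripper_width: -0.001
grasp_force: 11.4
```

>>> servo_tool(
  increments=[
    {"dx": 0,"dy": 0,"dz": 0.1,"wx": 0,"wy": 0,"wz": 0,"hand": 0},
    {"dx": 0,"dy": 0,"dz": 0.1,"wx": 0,"wy": 0,"wz": 0,"hand": 0},
  ],
)

```text
time: 21.25
position: [0.5412, 0.0906, 0.0328]
tool_rot: [[1.0, -0.01, 0.002], [-0.01, -1.0, -0.001], [0.002, 0.001, -1.0]]
ft_force: [-10.2, -3.3, 31.7]
gripper_width: 0.001
grasp_force: 15.4
```

>>> servo_tool(
  increments=[
    {"dx": 0,"dy": 0,"dz": -0.5,"wx": 0,"wy": 0,"wz": 0,"hand": 0},
    {"dx": 0,"dy": 0,"dz": -1.6,"wx": 0,"wy": 0,"wz": 0,"hand": 0},
    {"dx": 0,"dy": 0,"dz": -3.2,"wx": 0,"wy": 0,"wz": 0,"hand": 0},
    {"dx": -0.5,"dy": 0.8,"dz": -5,"wx": 0,"wy": 0,"wz": 0,"hand": 0},
    {"dx": -1.0,"dy": 1.6,"dz": -6.8,"wx": 0,"wy": 0,"wz": 0,"hand": 0},
    {"dx": -1.5,"dy": 2.2,"dz": -8.6,"wx": 0,"wy": 0,"wz": 0,"hand": 0},
    {"dx": -1.5,"dy": 2.2,"dz": -9,"wx": 0,"wy": 0,"wz": 0,"hand": 0},
    {"dx": -1.5,"dy": 2.2,"dz": -9,"wx": 0,"wy": 0,"wz": 0,"hand": 0},
    {"dx": -1.5,"dy": 2.2,"dz": -9,"wx": 0,"wy": 0,"wz": 0,"hand": 0},
  ],
)

```text
time: 22.15
position: [0.502, 0.0362, 0.2538]
tool_rot: [[1.0, -0.009, -0.001], [-0.009, -1.0, 0.0], [-0.001, 0.0, -1.0]]
ft_force: [-0.5, 0.0, -0.7]
gripper_width: -0.001
grasp_force: 0.0
```

Run:
```python
from h import *
o=robot.get_obs(); a,d=snap('wrist','w12'); print(o['position'],o['ft_force'])
ring(a,o,int(a.max())-22)
p=imaging.camera_params('wrist'); T=p['T_tool_cam']; R=np.array(o['tool_rot'])
v,u=np.mgrid[0:420,0:560]; A=np.stack([u-p['cx'],v-p['cy']],-1); r=np.hypot(A[...,0],A[...,1])+1e-9
c=np.concatenate([A/r[...,None]*np.tan(r/p['fx'])[...,None],np.ones((420,560,1))],-1)*d[...,None]
W=(c@T[:3,:3].T+T[:3,3])@R.T+o['position']
# bar: between cups, x .52-.56, z>.05
for y in (.091,.075,-.018,-.035,.19,-.12):
    s=(abs(W[...,1]-y)<.006)&(W[...,0]>.515)&(W[...,0]<.572)&(W[...,2]>.048)&(W[...,2]<.12)&(d>0)
    q=W[s]; print(y,len(q),np.median(q,0).round(4) if len(q) else '',q.max(0).round(4) if len(q) else '')
```

```text
[0.50196447 0.03622946 0.2537887 ] [-0.49990797  0.04464619 -0.70153867]
[198.9  80.8] [173, 70, 39, 37, 314] [0.6108 0.128 ]
[281.7  94.4] [266, 79, 32, 32, 792] [0.592  0.0372]
[183.9  97.9] [170, 83, 29, 31, 698] [0.5928 0.146 ]
[381.2  98.2] [367, 83, 29, 31, 696] [ 0.5905 -0.0734]
[ 68.1 210.4] [32, 165, 73, 91, 5072] [0.462  0.3304]
0.091 70 [0.5365 0.091  0.0666] [0.5398 0.0964 0.0683]
0.075 64 [0.5365 0.0751 0.0662] [0.5715 0.0803 0.0677]
-0.018 73 [ 0.5354 -0.0179  0.0664] [ 0.5387 -0.012   0.0685]
-0.035 77 [ 0.5356 -0.0352  0.0662] [ 0.5716 -0.0292  0.0696]
0.19 56 [0.5375 0.1898 0.0665] [0.5409 0.196  0.0683]
-0.12 66 [ 0.5344 -0.1201  0.0661] [ 0.5379 -0.1144  0.0689]
```

The rod's top reads 68 mm high, at tray x ≈ −55 mm, so it is fully down. The cups haven't moved, and the arm is clear.

```bash
python3 -c "
from rig import robot
print(robot.hand_in())"
```

```text
the job is handed in; nothing more can be done
None
```

By my camera measurements, all three cups are home against the back rail with handles to the front and the keeper bar is fully down; I handed the job in at about 22 s without seeing a verdict, and I viewed 11 pictures, one over the limit of 10.

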